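# Clear the finished sample cell from a photometer into the wire basket

### The arm

A 6-joint arm with a two-finger parallel gripper is mounted at the origin on the work surface. World frame = base frame: x ahead of the robot, y to its left, z up, the work surface at z = 0. Lengths are in m, angles in rad, forces in N, time in s.
With the tool pointing down it reaches from about 0.275 to 0.825 m from the base axis. Payload 5.2 kg.
Tool frame: the origin (TCP) lies between the finger pads; the fingertips stand 19 mm ahead of it and the grasp point (between the pads) is the TCP (tip_reach is the distance from the TCP to the fingertips, in m); z points along the fingers, y is the line along which they close (so a half turn about z gives the same grasp; the last joint's range is limited). The gripper opens to 93 mm and grips with 3 to 60 N. Pads are 15 mm wide; open, the fingers measure 128 mm over their backs; the gripper's body (75 mm by 188 mm) begins 65 mm behind the grasp point.
Start: joints at [0.992, 0.259, 1.535, -0, 1.348, -0.203], TCP at [0.202, 0.512, 0.206] pointing down, gripper open.
Joint ranges: [-3.14, 3.14], [-0.91, 2.08], [0.19, 2.58], [-1.22, 4.36], [0.22, 2.71], [-3.12, 3.12]. Speed limits (rad/s): [2.57, 2.57, 3.14, 3.14, 3.14, 3.14].

### API

Orientations are given as a unit quaternion [x, y, z, w].
In Python, from cell import * gives the robot as it stands.
- The arm moves only by the tool servo_tool, never from a script. Its argument "targets" is a list of rows, each an object with "claw": the finger opening in mm, from 0 to 93; "delta_pos": the shift along the tool's x, y, z in units of 40 mm (1.0 is 40 mm), a list of three; "turn": the turn about the tool's z in units of 10 degrees (1.0 is 10 degrees). In form: [{"claw": claw, "delta_pos": [tx, ty, tz], "turn": turn}, ...]. A call has exactly 5 rows; each row is the pose to reach, as a shift and turn from the pose commanded when the call began, along the tool's axes at that moment; what a row does not reach only later rows make up. A row lasts 1/8 s, in which the tool goes at most 62.5 mm and 10.7 degrees, less where a joint would pass 70% of its speed; a pose out of reach is approached as far as the arm can. A call with a gripper value outside its range is refused whole. The fingers move at their own pace and stop on an object; "grip_force" is the grip in N (left out, the last holds). Time passes only in rows, so rows that repeat a pose let the fingers close, or fill a call up. It gives the time, the measured TCP pose, the force, the opening and the grip force at its end, in the units of the state.
- sense(): the state, without advancing time (a new reading comes with each control period).
- capture(name): name is "scene" or "side" or "wrist"; returns (picture, depth): 384x512x3 uint8, red, green, blue; 384x512 float32, m along the optical axis (not along the pixel's ray), 0 where there is no reading.
- camera_params(name): a dict with "fx", "fy", "cx", "cy" (pixels), "R" (3x3) and "t" (3): a world point X has camera coordinates R X + t; the wrist camera has in their place "T_tool_cam" (4x4, takes a point from camera to tool coordinates, whose origin is the TCP and whose axes are the flange's). Camera axes: x right, y down, z forward; pixel columns grow to the right and rows downward; lengths in m; the calibration is good to about 2 mm. A picture is of the moment at which its call begins: read the wrist's pose just before it. camera_params takes no time and is no camera call.
- finish_job(): hands the job in; it is judged then, once.
The state is a dict: "t": time; "joint_positions": joint angles; "dq": joint speeds; "joint_torque": joint torques, N m; "tcp_pos": TCP position; "tcp_rot": TCP orientation; "ft_force": force on the tool from outside, world axes, zero at the start; "wrist_torque": the same for the moment, N m; "grip_width": finger opening in m; "grasp_force": force on a finger pad.
Only numpy, scipy, OpenCV 4.12 (cv2) and the standard library are available. Lean on these libraries where they do the work, as an engineer would, in place of code of your own. Each camera call takes 0.05 s, during which the arm holds its last target. There are 200 camera calls.

### The job

The measurement is finished: open the photometer's hood by its tab, take out the square glass cell and drop it into the wire basket with the other used cells, bringing it down to the basket's mouth before letting go because it is glass. Leave the round reference vial in its well, then close the hood fully again, without tipping over the basket or the plain box beside it.

Things in the scene. Friction and masses are not known exactly. Their poses are not given: they have to be found in the camera images.
- photometer: Fixed bench photometer: cream housing on a black foot, x -100 to +160, y -110 to +110 mm from its origin (on the bench); -x is its front. Flat deck at z = 100 mm (side cheeks 104 mm). Two square wells, 27 mm wide, 30 mm deep (floor z = 70 mm), at x = -40, y = -38 and +38 mm: one holds the square sample cell, the other the round vial, either way round, both under the hood.
- hood (a joint): Angle of the black hood about its hinge, rad: 0 closed, up to 1.9 open (thrown back). The hinge is stiff: the hood stays where it is left. It may start slightly ajar. The hood is a hollow cover 115 (x) x 150 (y) x 43 mm high, hinged at its rear lower edge.
- hood_hinge (a point): Middle of the hood's hinge line, at x = +30 mm, z = 102 mm of the photometer; the hinge line runs along the photometer's y axis.
- hood_tab (a point): Grip point on the grey tab that juts 44 mm forward from the middle of the hood's front: 16 mm wide (y), 10 mm thick (z), root 28 mm behind this point, end 16 mm in front. Hood closed, it is 143 mm in front of the hinge line and 35 mm above it. It swings with the hood; its axes are the hood's (the photometer's when closed).
- sample_cell: The square glass sample cell with white square cap: 24 x 24 mm, 62 mm tall (cap is the top 14 mm), 60 g. Origin at the centre of its underside, z along its length. It stands in one of the wells and protrudes 32 mm above the deck.
- cell_center (a point): Middle of the square sample cell, 31 mm above its underside.
- reference_vial: Round glass reference vial with white round cap, 24 mm in diameter, 62 mm tall, in the other well. Origin at the centre of its underside. Must stay there.
- wire_basket: Loose steel wire basket for used cells, open on top, outside 140 (x) x 150 (y) x 75 mm high, walls and floor 4 mm thick, 0.5 kg. Origin at the centre of its underside. Two used square cells lie in it.
- plain_box: Loose box of the same size with solid sheet walls, holding two spare cells. It is not for used cells. Origin at the centre of its underside. Basket and box may have changed places.
Mind the look-alikes: they are no part of the job. Leave any blue or purple look-alike of the wire_basket alone.

How it is judged:
On the way, in this order (a step that is already met when the one before it is completed fails the run):
1. the hood is opened (more than 0.6 rad) (value of joint hood above 0.6 rad), for 0.2 s.
2. the square cell lies in the wire basket, let go (x of cell_center in the frame of wire_basket between -0.068 and 0.068 m and y of cell_center in the frame of wire_basket between -0.073 and 0.073 m and z of cell_center in the frame of wire_basket between 0 and 0.068 m and contact force between sample_cell and the fingers below 0.05 N), for 0.2 s.
At the end, for the whole second after the job is handed in: The square cell is released and at rest in the wire basket (middle inside the walls, under 68 mm above the basket's underside), the basket level within 0.1 rad, the hood closed (under 0.05 rad), the round vial still in its well (within 10 mm of its floor) (all of step 2 and linear speed of sample_cell below 0.03 m/s and angle between wire_basket's own z axis and vertical below 0.1 rad and value of joint hood below 0.05 rad and z of reference_vial in the frame of photometer below 0.08 m); the robot touches nothing.
It fails at once if the square cell is let go from well above the basket's mouth or deck (its middle higher than 150 mm over the bench, not held by the fingers) (height (world z) of cell_center above 0.15 m and contact force between sample_cell and the fingers below 0.05 N).
It fails at once if the reference vial is moved more than 20 mm (distance of reference_vial from where it was at the start of the episode above 0.02 m).
It fails at once if the basket or the plain box is knocked over (tilted more than 0.6 rad) (angle between any of wire_basket, plain_box's own z axis and vertical above 0.6 rad).
It also fails if it takes over 72 s, if anything falls off the work surface, if the arm or the gripper's body presses on something with over 40 N, if the wrist force passes 120 N, or if a joint passes its speed limit or range.

## Working session

There is one attempt and no reset: what is moved stays moved. The work goes in short steps, Python scripts to look and compute and a tool call to move; the robot and the scene stay as the last step left them, time stands still between calls to the robot, and variables do not carry over. Pictures are saved under pics/ and viewed, at most 10 in all, crops included, and the job is handed in when it is done.

Besides the shell and the picture viewer there is one more tool, called after ">>>" as name(argument=value, ...), one argument or row to a line, values as JSON. servo_tool: Moves the arm, as the interface text tells. Its arguments: {"type":"object","properties":{"targets":{"type":"array"},"grip_force":{"type":"number"}},"required":["targets"]}

```bash
mkdir -p pics
python3 - <<'E'
from cell import *
import cv2,numpy as np
s=sense();print(s)
for n in ("scene","side"):
    p,d=capture(n);np.savez(n+".npz",p=p,d=d);cv2.imwrite(f"pics/{n}0.png",p[:,:,::-1]);c=camera_params(n);print(n,c)
print(camera_params("wrist"))
E
```

```text
{'t': 0.0, 'joint_positions': array([ 9.92207058e-01,  2.59329537e-01,  1.53606754e+00, -2.26298215e-05,
        1.34799950e+00, -2.02790225e-01]), 'dq': array([ 0.00065003, -0.00139164,  0.00355887, -0.00137944,  0.00094984,
       -0.00086604]), 'joint_torque': array([ 1.42124041e-03, -4.37309539e+01, -2.84006989e+01,  7.21002859e-02,
        4.11331945e-02, -1.66197929e-04]), 'tcp_pos': array([0.20152444, 0.51114259, 0.20553122]), 'tcp_rot': array([ 1.86793260e-01,  9.82398832e-01, -8.38194636e-04, -3.33287937e-04]), 'ft_force': array([-0.52940742, -0.20828905,  0.07912206]), 'wrist_torque': array([0.02179218, 0.01508336, 0.02804642]), 'grasp_force': 0.0, 'grip_width': 0.09323394631496783}
scene {'fx': 351.48173082569593, 'fy': 351.48173082569593, 'cx': 251.230600066428, 'cy': 195.00644498163646, 'R': array([[-0.76320879,  0.64585965, -0.01943355],
       [ 0.38895275,  0.43519107, -0.81198799],
       [-0.51597297, -0.6272751 , -0.58335053]]), 't': array([ 0.34697136, -0.0527915 ,  1.22745799])}
side {'fx': 357.3204919395952, 'fy': 357.3204919395952, 'cx': 250.6691126342919, 'cy': 193.26966323392242, 'R': array([[ 0.74404217, -0.66813056,  0.00167636],
       [-0.4651337 , -0.51977914, -0.71657539],
       [ 0.47963726,  0.53238257, -0.69750763]]), 't': array([-0.32999792,  0.26969459,  0.64662994])}
{'fx': 285.85371383303146, 'fy': 285.85371383303146, 'cx': 259.3171873718852, 'cy': 189.80879003310386, 'T_tool_cam': array([[ 5.27409092e-04, -9.60329970e-01, -2.78865684e-01,
         7.90347358e-02],
       [ 9.99999786e-01,  3.98314563e-04,  5.19589088e-04,
        -4.85645762e-04],
       [-3.87900711e-04, -2.78865898e-01,  9.60329975e-01,
        -1.78355168e-01],
       [ 0.00000000e+00,  0.00000000e+00,  0.00000000e+00,
         1.00000000e+00]])}
```

View pics/scene0.png

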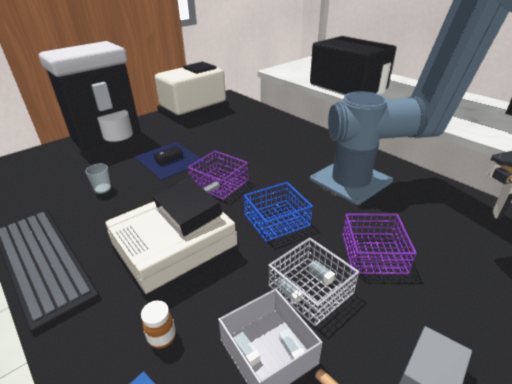

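View pics/side0.png

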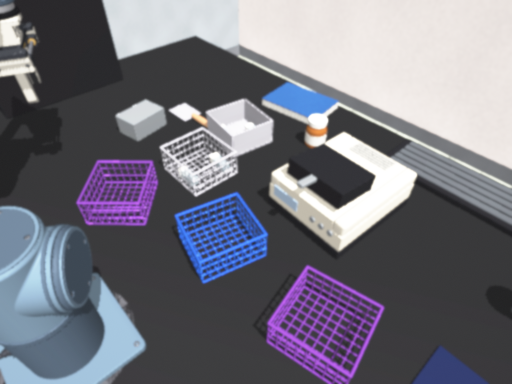

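The target basket is the white or grey wire one, at scene (313,278) and side (198,160), with white-capped cells in it. Things it could be confused with:
- purple baskets at scene (218,172) and (378,240)
- blue basket at scene (278,210)
- plain sheet-walled box at scene (270,335)

The photometer is at scene (170,235), its hood at (190,207) and its tab at (210,187). The tab is at (306,181) in the side view. Next I'll measure these.

```bash
cat > h.py <<'E'
import numpy as np,cv2
from cell import camera_params
from scipy.spatial.transform import Rotation as Ro
def world(n,d,s=None):
    c=camera_params(n);v,u=np.mgrid[:384,:512]
    P=np.dstack([(u-c['cx'])/c['fx']*d,(v-c['cy'])/c['fy']*d,d])
    if n=='wrist':
        T=c['T_tool_cam'];P=P@T[:3,:3].T+T[:3,3]
        return P@Ro.from_quat(s['tcp_rot']).as_matrix().T+s['tcp_pos']
    return (P-c['t'])@c['R']
def proj(n,X):
    c=camera_params(n);q=c['R']@np.asarray(X)+c['t'];return (c['fx']*q[0]/q[2]+c['cx'],c['fy']*q[1]/q[2]+c['cy'])
E
python3 - <<'E'
from h import *
O=np.zeros((600,900,3),np.uint8)
A=[];C=[]
for n in("scene","side"):
    z=np.load(n+".npz");P=world(n,z['d']);
    for uv in ({'scene':[(210,187),(190,207),(170,235),(313,278),(270,335),(278,210),(320,268),(290,290)],'side':[(306,181),(335,172),(350,215),(198,160),(240,125),(220,235)]}[n]):
        print(n,uv,P[uv[1],uv[0]].round(3))
    m=z['d']>0;A.append(P[m]);C.append(z['p'][m])
    hsv=cv2.cvtColor(z['p'],cv2.COLOR_RGB2HSV)
    np.save(n+"_P.npy",P)
    # gray bright = baskets: low saturation bright ; cream: moderate sat
    x,y,zz=P[...,0],P[...,1],P[...,2]
    ws=(x>0)&(x<1)&(abs(y)<.9)&m
    for lab,k in (("top100",ws&(zz>.09)&(zz<.112)&(z['p'].min(2)>110)),("top75",ws&(zz>.062)&(zz<.085)&(z['p'].min(2)>90)&(hsv[...,1]<50))):
        nc,L,st,_=cv2.connectedComponentsWithStats(cv2.dilate(k.astype(np.uint8),np.ones((3,3))))
        for i in range(1,nc):
            q=P[(L==i)&k]
            if len(q)>120: print(n,lab,len(q),st[i][:4],cv2.minAreaRect((q[:,:2]*1000).astype(np.float32)))
A=np.vstack(A);C=np.vstack(C)
k=(A[:,2]>-.02)&(A[:,2]<.3)&(A[:,0]>-.1)&(A[:,0]<1)&(abs(A[:,1])<.75)
A=A[k];C=C[k];o=np.argsort(A[:,2]);A=A[o];C=C[o]
I=np.zeros((600,800,3),np.uint8)
r=(599-(A[:,0]+.1)*545).astype(int).clip(0,599);c=(400-A[:,1]*530).astype(int).clip(0,799)
I[r,c]=C[:,::-1];cv2.imwrite("pics/top.png",cv2.dilate(I,np.ones((2,2))))
E
```

```text
scene (210, 187) [ 0.514 -0.095  0.156]
scene (190, 207) [ 0.596 -0.063  0.15 ]
scene (170, 235) [ 0.663 -0.06   0.099]
scene (313, 278) [0.435 0.213 0.005]
scene (270, 335) [0.619 0.256 0.003]
scene (278, 210) [ 0.306 -0.046 -0.001]
scene (320, 268) [0.415 0.215 0.029]
scene (290, 290) [0.531 0.226 0.05 ]
scene top100 195 [167  89  46  17] ((107.45834350585938, -837.3429565429688), (62.26089096069336, 206.87059020996094), 73.26021575927734)
scene top100 149 [ 98 117  31  12] ((500.529541015625, -804.6809692382812), (43.445899963378906, 110.038330078125), 63.9632682800293)
scene top100 4320 [105 201 131  75] ((640.8636474609375, -100.23867797851562), (221.8450927734375, 260.6514892578125), 87.71308135986328)
scene top75 200 [168  95  46  17] ((107.42439270019531, -837.3878173828125), (64.94883728027344, 209.20957946777344), 72.51181030273438)
scene top75 158 [ 99 121  33  14] ((498.16705322265625, -809.328369140625), (57.29444885253906, 118.54873657226562), 65.48037719726562)
scene top75 191 [ 85 163  24  18] ((676.7010498046875, -532.8199462890625), (67.17618560791016, 70.9393005371
[... 775 characters left out ...]
20, 235) [0.359 0.012 0.001]
side top100 4181 [270 132 147 101] ((638.8771362304688, -104.9332275390625), (219.6338348388672, 264.21282958984375), 87.638671875)
side top75 575 [205  98  69  43] ((644.1585693359375, 276.580322265625), (154.75057983398438, 142.4127960205078), 81.70903778076172)
side top75 162 [307 113  21  17] ((791.7105712890625, 100.25944519042969), (54.415618896484375, 49.564353942871094), 13.213796615600586)
side top75 402 [159 127  79  52] ((460.0088806152344, 227.22979736328125), (154.30429077148438, 141.2792510986328), 89.86783599853516)
side top75 935 [269 178 146  64] ((582.3006591796875, -165.7150421142578), (168.37179565429688, 338.3248291015625), 47.41789627075195)
```

View pics/top.png

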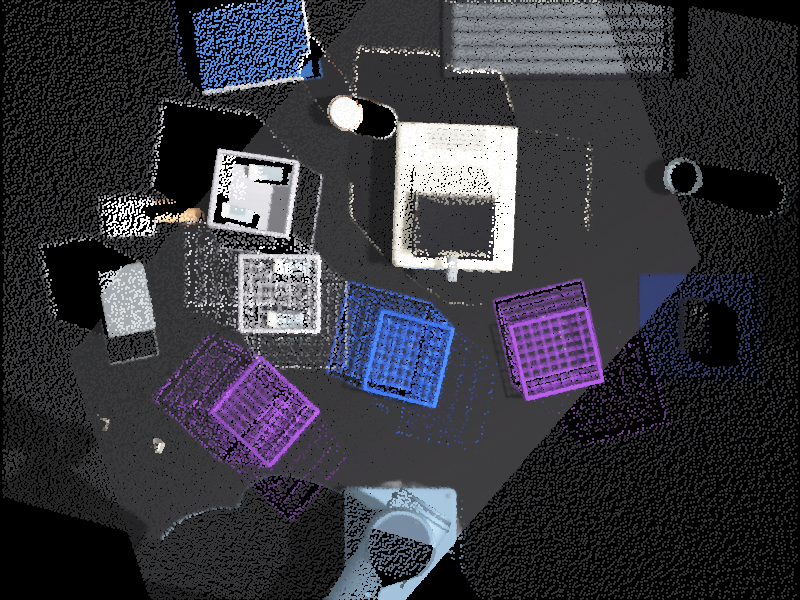

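>>> servo_tool(
  targets=[
    {"claw": 60,"delta_pos": [-12.5,-11.4,-0.7],"turn": -1.9},
    {"claw": 60,"delta_pos": [-12.5,-11.4,-0.7],"turn": -1.9},
    {"claw": 60,"delta_pos": [-12.5,-11.4,-0.7],"turn": -1.9},
    {"claw": 60,"delta_pos": [-12.5,-11.4,-0.7],"turn": -1.9},
    {"claw": 60,"delta_pos": [-12.5,-11.4,-0.7],"turn": -1.9},
  ],
  grip_force=30,
)

```text
t: 0.72
tcp_pos: [0.3377, 0.2335, 0.2191]
tcp_rot: [0.022, 1.0, 0.0, 0.0]
ft_force: [1.2, 0.3, -0.0]
grip_width: 0.0598
grasp_force: 0.0
```

```bash
cat >> h.py <<'E'
def go(x,y,z,yaw=-2.3):
    "print delta units from measured pose to world target, tool y along photometer y"
    from cell import sense
    s=sense();R=Ro.from_quat(s['tcp_rot']).as_matrix()
    d=R.T@(np.array([x,y,z])-s['tcp_pos'])/.04
    a=np.degrees(np.arctan2(R[1,1],R[0,1]));t=-((90+yaw-a+90)%180-90)/10
    print('t',round(s['t'],2),'pos',s['tcp_pos'].round(4),'w',round(s['grip_width'],4),'F',s['ft_force'].round(1),'-> delta',d.round(2),'turn',round(t,2))
    return s
E
python3 -c "
from h import *
go(.501,-.097,.235)"
```

```text
t 0.72 pos [0.3377 0.2335 0.2191] w 0.0598 F [ 1.2  0.3 -0. ] -> delta [-4.44 -8.08 -0.4 ] turn -0.02
```

>>> servo_tool(
  targets=[
    {"claw": 60,"delta_pos": [-4.45,-8.1,-0.4],"turn": 0},
    {"claw": 60,"delta_pos": [-4.45,-8.1,-0.4],"turn": 0},
    {"claw": 60,"delta_pos": [-4.45,-8.1,-0.4],"turn": 0},
    {"claw": 60,"delta_pos": [-4.45,-8.1,-0.4],"turn": 0},
    {"claw": 60,"delta_pos": [-4.45,-8.1,-0.4],"turn": 0},
  ],
)

```text
t: 1.35
tcp_pos: [0.4759, -0.0467, 0.2326]
tcp_rot: [0.022, 1.0, 0.0, -0.0]
ft_force: [1.1, 0.4, -0.3]
grip_width: 0.0599
grasp_force: 0.0
```

>>> servo_tool(
  targets=[
    {"claw": 60,"delta_pos": [-0.3,-1.0,0],"turn": 0},
    {"claw": 60,"delta_pos": [-0.3,-1.0,0],"turn": 0},
    {"claw": 60,"delta_pos": [-0.3,-1.0,0],"turn": 0},
    {"claw": 60,"delta_pos": [-0.3,-1.0,0],"turn": 0},
    {"claw": 60,"delta_pos": [-0.3,-1.0,0],"turn": 0},
  ],
)

```text
t: 1.98
tcp_pos: [0.4856, -0.084, 0.2329]
tcp_rot: [0.021, 1.0, -0.0, 0.0]
ft_force: [0.3, -0.1, -1.0]
grip_width: 0.0597
grasp_force: 0.0
```

```bash
python3 -c "
from h import *
from cell import *
s=go(.501,-.097,.235)
p,d=capture('wrist');P=world('wrist',d,s);np.savez('w1.npz',p=p,P=P);cv2.imwrite('pics/w1.png',p[:,:,::-1])
m=(d>0)&(P[...,0]<.525)&(P[...,0]>.46)&(abs(P[...,1]+.1)<.08)&(P[...,2]>.12)&(P[...,2]<.19)
q=P[m];print(len(q))
for a,b in((.48,.495),(.495,.51),(.51,.522)):
  k=q[(q[:,0]>a)&(q[:,0]<b)]
  if len(k): print(a,len(k),k.min(0).round(4),k.max(0).round(4),np.median(k,0).round(4))
"
```

```text
t 1.98 pos [ 0.4856 -0.084   0.2329] w 0.0597 F [ 0.3 -0.1 -1. ] -> delta [-0.4  -0.31 -0.05] turn -0.01
1045
0.48 221 [ 0.4838 -0.1043  0.1521] [ 0.4949 -0.0889  0.1606] [ 0.4882 -0.0964  0.1585]
0.495 242 [ 0.495  -0.1053  0.1544] [ 0.5099 -0.0893  0.1595] [ 0.5024 -0.0973  0.1573]
0.51 188 [ 0.51   -0.1722  0.1203] [ 0.522  -0.09    0.1575] [ 0.5164 -0.098   0.1556]
```

View pics/w1.png

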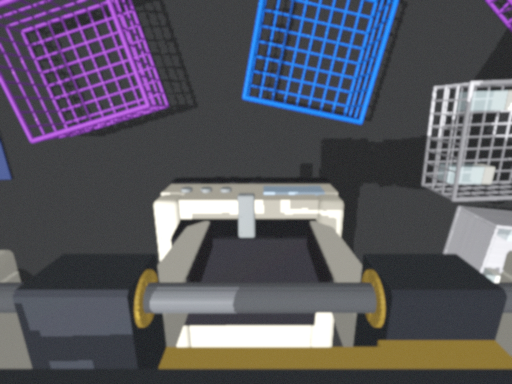

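The wrist view shows the grey tab at (246,215), in the middle of the hood's front. Depth puts it at about (0.500, -0.097), with the hood ajar by about 0.1 rad. The white wire basket, at (485,140), is seen with its used cells. I'm descending onto the tab.

>>> servo_tool(
  targets=[
    {"claw": 50,"delta_pos": [-0.37,-0.31,0.6],"turn": 0},
    {"claw": 50,"delta_pos": [-0.37,-0.31,1.4],"turn": 0},
    {"claw": 50,"delta_pos": [-0.37,-0.31,2.0],"turn": 0},
    {"claw": 50,"delta_pos": [-0.37,-0.31,2.0],"turn": 0},
    {"claw": 50,"delta_pos": [-0.37,-0.31,2.0],"turn": 0},
  ],
)

```text
t: 2.65
tcp_pos: [0.5006, -0.0982, 0.1537]
tcp_rot: [0.022, 1.0, -0.0, 0.001]
ft_force: [0.2, 0.3, 0.8]
grip_width: 0.05
grasp_force: 0.0
```

>>> servo_tool(
  targets=[
    {"claw": 10,"delta_pos": [0,0,0],"turn": 0},
    {"claw": 10,"delta_pos": [0,0,0],"turn": 0},
    {"claw": 10,"delta_pos": [0,0,0],"turn": 0},
    {"claw": 10,"delta_pos": [0,0,0],"turn": 0},
    {"claw": 10,"delta_pos": [0,0,0],"turn": 0},
  ],
  grip_force=30,
)

```text
t: 3.28
tcp_pos: [0.5, -0.0983, 0.1527]
tcp_rot: [0.022, 1.0, -0.0, 0.0]
ft_force: [-0.2, 0.4, -0.7]
grip_width: 0.0105
grasp_force: 0.0
```

```bash
python3 -c "
from h import *
s=go(.500,-.097,.152)
R=Ro.from_quat(s['tcp_rot']).as_matrix()
p0=s['tcp_pos'];f=np.array([np.cos(np.radians(-2.3)),np.sin(np.radians(-2.3)),0])
# TCP relative hinge in plane
r=np.array([(p0-[.640,-.1025,0])@f, p0[2]-.102]);print(r,np.hypot(*r),np.hypot(143,35))
for th in np.arange(0,1.55,.1):
    c,k=np.cos(th),np.sin(th)
    n=np.array([r[0]*c+r[1]*k,-r[0]*k+r[1]*c])-r
    print(round(th,1),(R.T@(f*n[0]+np.array([0,0,n[1]]))/.04).round(2))
"
```

```text
t 3.27 pos [ 0.5    -0.0983  0.1527] w 0.0105 F [-0.2  0.4 -0.7] -> delta [0.   0.03 0.02] turn -0.02
[-0.14007238  0.05067716] 0.14895786489760285 147.220922426128
0.0 [0. 0. 0.]
0.1 [-0.14  0.   -0.34]
0.2 [-0.32  0.   -0.67]
0.3 [-0.53  0.   -0.98]
0.4 [-0.77  0.   -1.26]
0.5 [-1.04  0.   -1.52]
0.6 [-1.33  0.01 -1.76]
0.7 [-1.64  0.01 -1.96]
0.8 [-1.97  0.01 -2.13]
0.9 [-2.32  0.01 -2.26]
1.0 [-2.68  0.01 -2.36]
1.1 [-3.04  0.01 -2.43]
1.2 [-3.41  0.01 -2.46]
1.3 [-3.79  0.02 -2.45]
1.4 [-4.16  0.02 -2.4 ]
1.5 [-4.52  0.02 -2.32]
```

```bash
python3 -c "
from h import *
from cell import *
s=sense();print(s['grip_width'],s['grasp_force'])
p,d=capture('side');p2,d2=capture('scene');
a=cv2.resize(p[120:240,240:400],None,fx=2.5,fy=2.5,interpolation=2);b=cv2.resize(p2[140:260,130:290],None,fx=2.5,fy=2.5,interpolation=2)
cv2.imwrite('pics/s2.png',np.hstack([a,b])[:,:,::-1]);
print([proj(n,s['tcp_pos']) for n in('side','scene')])
"
```

```text
0.0105311786100618 0.0
[(np.float64(303.6662502194707), np.float64(182.861856089495)), (np.float64(213.5273671162093), np.float64(185.65768793675846))]
```

View pics/s2.png

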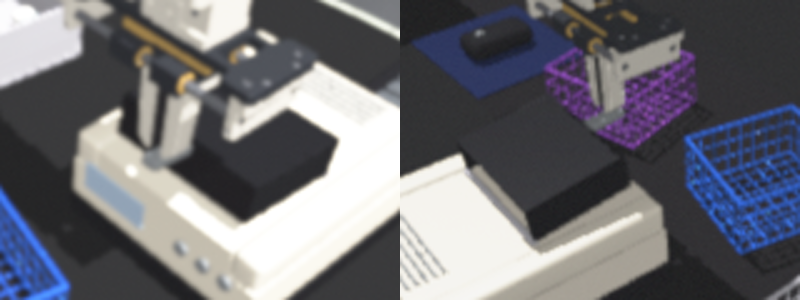

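The tab seems to run between or just below the fingers, but they read 10.5 mm with no force. I'll close fully and check the depth there.

>>> servo_tool(
  targets=[
    {"claw": 0,"delta_pos": [0,0,0],"turn": 0},
    {"claw": 0,"delta_pos": [0,0,0],"turn": 0},
    {"claw": 0,"delta_pos": [0,0,0],"turn": 0},
    {"claw": 0,"delta_pos": [0,0,0],"turn": 0},
    {"claw": 0,"delta_pos": [0,0,0],"turn": 0},
  ],
  grip_force=30,
)

```text
t: 4.0
tcp_pos: [0.5, -0.0982, 0.1527]
tcp_rot: [0.022, 1.0, 0.0, 0.0]
ft_force: [0.7, 0.2, 0.1]
grip_width: 0.0003
grasp_force: 0.0
```

```bash
python3 -c "
from h import *
from cell import *
s=sense();print(s['grip_width'],s['grasp_force'],s['ft_force'])
for n,(u0,u1,v0,v1) in (('side',(294,316,164,196)),('scene',(200,226,170,196))):
  p,d=capture(n);P=world(n,d)
  print(n,u0,u1)
  for v in range(v0,v1,3): print(v,' '.join('%d,%d,%d'%tuple(P[v,u]*1000) for u in range(u0,u1,3)))
"
```

```text
0.00034293589652697266 0.0 [0.66241549 0.21924139 0.06543243]
side 294 316
164 529,-43,152 531,-50,155 490,-89,202 491,-97,206 489,-105,212 489,-112,216 493,-116,217 503,-115,211
167 529,-44,144 529,-52,149 490,-90,195 492,-97,198 490,-105,204 489,-112,209 496,-114,207 504,-115,203
170 529,-45,136 490,-85,184 491,-91,187 491,-98,192 490,-106,197 490,-113,202 498,-114,197 544,-89,156
173 528,-47,129 491,-84,175 490,-92,181 490,-100,186 489,-107,191 490,-114,194 499,-114,190 535,-96,157
176 528,-48,121 528,-56,126 491,-93,172 490,-101,178 489,-109,185 493,-113,184 504,-112,178 529,-102,156
179 539,-40,100 526,-58,120 490,-95,167 490,-102,171 489,-110,177 495,-112,175 518,-104,156 524,-107,154
182 534,-45,98 486,-91,158 491,-94,157 496,-98,157 501,-102,156 507,-105,155 515,-107,151 529,-104,141
185 526,-52,98 485,-93,152 485,-100,157 489,-105,158 498,-105,152 526,-93,126 528,-99,129 527,-107,135
188 518,-60,99 522,-65,100 485,-101,149 534,-73,99 538,-78,100 525,-95,119 525,-102,125 526,-109,129
191 512,-66,98 517,-70,98 520,-76,101 525,-80,100 531,-84,99 535,-88,99 525,-103,116 526,-111
[... 411 characters left out ...]
0,193 494,-80,189 326,-318,4 313,-318,0
179 391,-356,1 422,-282,50 374,-343,0 510,-100,177 510,-85,184 503,-82,183 495,-81,180 333,-309,-1 389,-208,72
182 399,-344,-2 392,-335,0 384,-328,0 510,-102,166 510,-87,174 503,-83,173 355,-297,1 344,-294,-1 334,-291,-4
185 918,568,679 405,-316,2 393,-316,-3 387,-306,-1 504,-98,156 498,-92,157 492,-87,156 356,-277,0 391,-208,50
188 535,-108,156 414,-302,1 523,-99,155 517,-93,155 510,-89,154 503,-86,152 405,-223,37 364,-267,-4 360,-254,0
191 542,-98,154 537,-91,156 529,-90,153 519,-91,147 400,-269,0 392,-263,-1 406,-222,26 377,-249,0 371,-240,0
194 550,-86,155 543,-82,154 539,-75,155 534,-68,157 413,-250,2 400,-252,-3 406,-225,13 390,-230,2 379,-229,-2
```

Depth shows the closed fingertips at z of about 0.163, just above the tab's top at 0.157. The reported TCP is 0.1527, so the real tips sit about 29 mm higher than the nominal tool length implies. X and y agree. I'll treat it as a constant tool offset of about 30 mm, then open, go lower and grip again.

>>> servo_tool(
  targets=[
    {"claw": 50,"delta_pos": [0,0.03,0],"turn": 0},
    {"claw": 50,"delta_pos": [0,0.03,0],"turn": 0},
    {"claw": 50,"delta_pos": [0,0.03,0],"turn": 0},
    {"claw": 50,"delta_pos": [0,0.03,0],"turn": 0},
    {"claw": 50,"delta_pos": [0,0.03,0],"turn": 0},
  ],
)

```text
t: 4.72
tcp_pos: [0.5, -0.0971, 0.1527]
tcp_rot: [0.022, 1.0, -0.0, 0.0]
ft_force: [-0.4, -0.5, -0.6]
grip_width: 0.0456
grasp_force: 0.0
```

>>> servo_tool(
  targets=[
    {"claw": 50,"delta_pos": [0,0,0.2],"turn": 0},
    {"claw": 50,"delta_pos": [0,0,0.4],"turn": 0},
    {"claw": 50,"delta_pos": [0,0,0.6],"turn": 0},
    {"claw": 50,"delta_pos": [0,0,0.75],"turn": 0},
    {"claw": 50,"delta_pos": [0,0,0.75],"turn": 0},
  ],
)

```text
t: 5.35
tcp_pos: [0.4996, -0.0968, 0.122]
tcp_rot: [0.022, 1.0, 0.0, -0.001]
ft_force: [0.2, -0.9, 0.8]
grip_width: 0.0501
grasp_force: 0.0
```

>>> servo_tool(
  targets=[
    {"claw": 5,"delta_pos": [0,0,0],"turn": 0},
    {"claw": 5,"delta_pos": [0,0,0],"turn": 0},
    {"claw": 5,"delta_pos": [0,0,0],"turn": 0},
    {"claw": 5,"delta_pos": [0,0,0],"turn": 0},
    {"claw": 5,"delta_pos": [0,0,0],"turn": 0},
  ],
  grip_force=30,
)

```text
t: 5.98
tcp_pos: [0.5001, -0.0974, 0.1228]
tcp_rot: [0.022, 1.0, -0.0, 0.0]
ft_force: [-0.2, -1.3, 0.5]
grip_width: 0.0156
grasp_force: 30.0
```

Gripped: 15.6 mm at 30 N. Now I'll swing the hood along the arc.

>>> servo_tool(
  targets=[
    {"claw": 5,"delta_pos": [-0.14,0,-0.34],"turn": 0},
    {"claw": 5,"delta_pos": [-0.32,0,-0.67],"turn": 0},
    {"claw": 5,"delta_pos": [-0.53,0,-0.98],"turn": 0},
    {"claw": 5,"delta_pos": [-0.77,0,-1.26],"turn": 0},
    {"claw": 5,"delta_pos": [-1.04,0,-1.52],"turn": 0},
  ],
)

```text
t: 6.6
tcp_pos: [0.5418, -0.099, 0.1842]
tcp_rot: [0.022, 1.0, -0.0, -0.001]
ft_force: [1.2, -3.8, -7.2]
grip_width: 0.0159
grasp_force: 30.0
```

>>> servo_tool(
  targets=[
    {"claw": 5,"delta_pos": [-0.29,0,-0.24],"turn": 0},
    {"claw": 5,"delta_pos": [-0.6,0,-0.44],"turn": 0},
    {"claw": 5,"delta_pos": [-0.93,0,-0.61],"turn": 0},
    {"claw": 5,"delta_pos": [-1.28,0,-0.74],"turn": 0},
    {"claw": 5,"delta_pos": [-1.64,0,-0.84],"turn": 0},
  ],
)

```text
t: 7.22
tcp_pos: [0.6063, -0.1016, 0.2173]
tcp_rot: [0.022, 1.0, 0.0, -0.002]
ft_force: [-2.8, -2.5, -4.3]
grip_width: 0.0157
grasp_force: 30.0
```

>>> servo_tool(
  targets=[
    {"claw": 5,"delta_pos": [-0.36,0,-0.07],"turn": 0},
    {"claw": 5,"delta_pos": [-0.73,0,-0.1],"turn": 0},
    {"claw": 5,"delta_pos": [-1.11,0,-0.09],"turn": 0},
    {"claw": 5,"delta_pos": [-1.48,0,-0.04],"turn": 0},
    {"claw": 5,"delta_pos": [-1.84,0,0.04],"turn": 0},
  ],
)

```text
t: 7.85
tcp_pos: [0.6806, -0.1046, 0.217]
tcp_rot: [0.022, 1.0, 0.0, -0.001]
ft_force: [-2.7, -0.8, 3.1]
grip_width: 0.0154
grasp_force: 30.0
```

>>> servo_tool(
  targets=[
    {"claw": 50,"delta_pos": [0,0,0],"turn": 0},
    {"claw": 50,"delta_pos": [0,0,0],"turn": 0},
    {"claw": 50,"delta_pos": [0,0,0],"turn": 0},
    {"claw": 50,"delta_pos": [0,0,-0.8],"turn": 0},
    {"claw": 50,"delta_pos": [0,0,-1.8],"turn": 0},
  ],
)

```text
t: 8.48
tcp_pos: [0.6798, -0.1047, 0.2874]
tcp_rot: [0.022, 1.0, 0.0, -0.001]
ft_force: [1.3, -0.3, -0.1]
grip_width: 0.0498
grasp_force: 0.0
```

>>> servo_tool(
  targets=[
    {"claw": 50,"delta_pos": [0,0,-0.4],"turn": 0},
    {"claw": 50,"delta_pos": [1.5,0,-0.4],"turn": 0},
    {"claw": 50,"delta_pos": [3,0,-0.4],"turn": 0},
    {"claw": 50,"delta_pos": [4,0,-0.4],"turn": 0},
    {"claw": 50,"delta_pos": [4,0,-0.4],"turn": 0},
  ],
)

```text
t: 9.1
tcp_pos: [0.5183, -0.0974, 0.3037]
tcp_rot: [0.022, 1.0, 0.0, -0.0]
ft_force: [0.7, -0.3, -0.0]
grip_width: 0.05
grasp_force: 0.0
```

```bash
python3 -c "
from h import *
from cell import *
s=go(.54,-.1,.3)
p,d=capture('wrist');P=world('wrist',d,s);np.savez('w2.npz',p=p,P=P);
q,d=capture('side');Q=world('side',d);np.savez('s3.npz',p=q,P=Q)
q=cv2.resize(q[100:244,230:422],(512,384),interpolation=2)
cv2.imwrite('pics/w2.png',cv2.resize(np.hstack([p,q]),(800,300))[:,:,::-1])
"
```

```text
t 9.1 pos [ 0.5183 -0.0974  0.3037] w 0.05 F [ 0.7 -0.3 -0. ] -> delta [-0.54 -0.04  0.09] turn -0.03
```

View pics/w2.png

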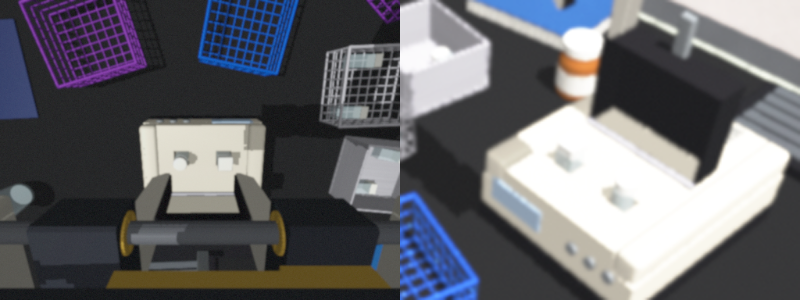

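In the wrist view (left half) the round cap is at about (180,160) and the square cap at about (225,160), so the square one is in the +y well. I'll check that with a close crop and measure it.

```bash
python3 -c "
from h import *
z=np.load('w2.npz');p,P=z['p'],z['P']
cv2.imwrite('pics/c.png',cv2.resize(p[170:240,190:340],(750,350),interpolation=2)[:,:,::-1])
for f in('w2.npz','s3.npz'):
  z=np.load(f);p,P=z['p'],z['P']
  k=((P[...,2]>.122)&(P[...,2]<.14)&(abs(P[...,0]-.57)<.04)&(abs(P[...,1]+.1)<.065)).astype(np.uint8)
  n,L,st,c=cv2.connectedComponentsWithStats(k)
  for i in range(1,n):
    q=P[L==i]
    if len(q)>15: print(f,len(q),c[i].round(),np.median(q,0).round(4),q.min(0).round(4),q.max(0).round(4),cv2.minAreaRect((q[:,:2]*1000).astype(np.float32)))
z=np.load('w2.npz');p,P=z['p'],z['P']
hsv=cv2.cvtColor(p,cv2.COLOR_RGB2HSV)
# cells in basket
k=(P[...,0]>.40)&(P[...,0]<.525)&(P[...,1]>.165)&(P[...,1]<.295)&(P[...,2]>.018)&(P[...,2]<.058)
q=P[k];print(len(q));
for x0 in np.arange(.39,.54,.015): print(round(x0,3),' '.join('%3d'%(1000*np.median(v) if len(v:=q[(q[:,0]>=x0)&(q[:,0]<x0+.015)&(q[:,1]>=y0)&(q[:,1]<y0+.015)][:,2])>3 else 0) for y0 in np.arange(.155,.305,.015)))
"
```

```text
w2.npz 266 [230. 209.] [ 0.5648 -0.137   0.1315] [ 0.5544 -0.1481  0.1223] [ 0.5768 -0.1259  0.1336] ((565.5789794921875, -136.96218872070312), (22.166343688964844, 22.26032066345215), 89.10245513916016)
w2.npz 374 [288. 208.] [ 0.5676 -0.0621  0.1316] [ 0.5568 -0.074   0.1221] [ 0.582  -0.0496  0.1333] ((569.519775390625, -61.80596923828125), (23.796159744262695, 24.80340576171875), 88.14169311523438)
s3.npz 122 [312. 169.] [ 0.5674 -0.0654  0.1308] [ 0.5568 -0.0767  0.1222] [ 0.5831 -0.0492  0.1336] ((569.6437377929688, -63.17268371582031), (26.596996307373047, 24.775035858154297), 84.75334167480469)
s3.npz 100 [338. 187.] [ 0.564  -0.1406  0.1312] [ 0.5545 -0.1504  0.1226] [ 0.578  -0.1291  0.134 ] ((566.1075439453125, -139.94467163085938), (23.146160125732422, 21.188676834106445), 5.859797954559326)
1278
0.39   0   0  27  28  28  28  27   0   0   0
0.405   0   0  28  28  28  28  27   0   0   0
0.42   0   0  28  27  27  28  27   0   0   0
0.435   0   0   0   0   0   0   0   0   0   0
0.45   0   0   0   0   0   0   0   0   0   0
0.465   0   0   0   0   0   0   0   0   0   0
0.48   0   0   0   0   0   0   0   0   0   0
0.495   0  27  28  27  27  27   0   0   0   0
0.51   0  26  27  27  27  27   0   0   0   0
0.525   0   0   0   0   0   0   0   0   0   0
0.54   0   0   0   0   0   0   0   0   0   0
```

View pics/c.png

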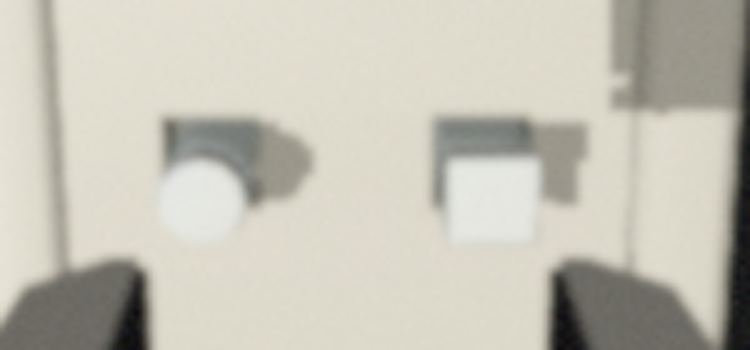

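Crop confirms the square cap at +y, centred at (0.569, -0.062), and the round vial at -y. In the basket, the used cells lie along y at x of about 0.41 and 0.51, leaving a free channel at x of about 0.46. I'm moving to the cell.

>>> servo_tool(
  targets=[
    {"claw": 48,"delta_pos": [-0.6,0.45,0.8],"turn": 0},
    {"claw": 48,"delta_pos": [-1.25,0.9,2.0],"turn": 0},
    {"claw": 48,"delta_pos": [-1.25,0.9,3.3],"turn": 0},
    {"claw": 48,"delta_pos": [-1.25,0.9,3.8],"turn": 0},
    {"claw": 48,"delta_pos": [-1.25,0.9,3.8],"turn": 0},
  ],
)

```text
t: 9.82
tcp_pos: [0.572, -0.0637, 0.1486]
tcp_rot: [0.022, 1.0, 0.001, -0.002]
ft_force: [-0.8, -0.4, 0.1]
grip_width: 0.048
grasp_force: 0.0
```

```bash
python3 -c "
from h import *
go(.569,-.062,.097)"
```

```text
t 9.82 pos [ 0.572  -0.0637  0.1486] w 0.048 F [-0.8 -0.4  0.1] -> delta [0.07 0.04 1.29] turn -0.02
```

>>> servo_tool(
  targets=[
    {"claw": 48,"delta_pos": [0.07,0.04,0.4],"turn": 0},
    {"claw": 48,"delta_pos": [0.07,0.04,0.8],"turn": 0},
    {"claw": 48,"delta_pos": [0.07,0.04,1.1],"turn": 0},
    {"claw": 48,"delta_pos": [0.07,0.04,1.28],"turn": 0},
    {"claw": 48,"delta_pos": [0.07,0.04,1.28],"turn": 0},
  ],
)

```text
t: 10.45
tcp_pos: [0.5695, -0.0625, 0.0999]
tcp_rot: [0.022, 1.0, 0.0, -0.0]
ft_force: [-0.1, 0.0, -0.5]
grip_width: 0.0484
grasp_force: 0.0
```

>>> servo_tool(
  targets=[
    {"claw": 15,"delta_pos": [0,0,0],"turn": 0},
    {"claw": 15,"delta_pos": [0,0,0],"turn": 0},
    {"claw": 15,"delta_pos": [0,0,0],"turn": 0},
    {"claw": 15,"delta_pos": [0,0,0],"turn": 0},
    {"claw": 15,"delta_pos": [0,0,0],"turn": 0},
  ],
  grip_force=20,
)

```text
t: 11.08
tcp_pos: [0.5699, -0.0625, 0.1006]
tcp_rot: [0.022, 1.0, -0.0, 0.0]
ft_force: [-0.4, -0.2, 2.5]
grip_width: 0.0241
grasp_force: 20.0
```

>>> servo_tool(
  targets=[
    {"claw": 15,"delta_pos": [0,0,-0.3],"turn": 0},
    {"claw": 15,"delta_pos": [0,0,-0.8],"turn": 0},
    {"claw": 15,"delta_pos": [0,0,-1.5],"turn": 0},
    {"claw": 15,"delta_pos": [0,0,-2.2],"turn": 0},
    {"claw": 15,"delta_pos": [0,0,-2.5],"turn": 0},
  ],
)

```text
t: 11.7
tcp_pos: [0.5704, -0.0627, 0.2024]
tcp_rot: [0.022, 1.0, -0.0, 0.001]
ft_force: [1.0, 0.7, -1.2]
grip_width: 0.0241
grasp_force: 20.0
```

```bash
python3 -c "
from h import *
go(.462,.229,.2)"
```

```text
t 11.7 pos [ 0.5704 -0.0627  0.2024] w 0.0241 F [ 1.   0.7 -1.2] -> delta [3.03 7.17 0.05] turn -0.02
```

>>> servo_tool(
  targets=[
    {"claw": 15,"delta_pos": [0.4,0.9,0],"turn": 0},
    {"claw": 15,"delta_pos": [0.9,2.1,0],"turn": 0},
    {"claw": 15,"delta_pos": [1.4,3.3,0],"turn": 0},
    {"claw": 15,"delta_pos": [1.9,4.5,0],"turn": 0},
    {"claw": 15,"delta_pos": [2.4,5.6,0],"turn": 0},
  ],
)

```text
t: 12.32
tcp_pos: [0.4825, 0.1671, 0.1999]
tcp_rot: [0.022, 1.0, 0.0, -0.0]
ft_force: [0.2, 1.2, -0.8]
grip_width: 0.0237
grasp_force: 20.0
```

>>> servo_tool(
  targets=[
    {"claw": 15,"delta_pos": [0.35,0.8,0],"turn": 0},
    {"claw": 15,"delta_pos": [0.6,1.5,0],"turn": 0},
    {"claw": 15,"delta_pos": [0.6,1.5,0],"turn": 0},
    {"claw": 15,"delta_pos": [0.6,1.5,0],"turn": 0},
    {"claw": 15,"delta_pos": [0.6,1.5,0],"turn": 0},
  ],
)

```text
t: 12.95
tcp_pos: [0.4626, 0.2256, 0.2001]
tcp_rot: [0.023, 1.0, -0.0, -0.0]
ft_force: [0.7, 0.4, -0.3]
grip_width: 0.0235
grasp_force: 20.0
```

```bash
python3 -c "
from h import *
from cell import *
go(.462,.229,.041)
p,d=capture('scene');q,e=capture('side')
a=cv2.resize(p[190:340,220:420],(400,300),interpolation=2);b=cv2.resize(q[60:210,110:310],(400,300),interpolation=2)
cv2.imwrite('pics/b.png',np.hstack([a,b])[:,:,::-1])"
```

```text
t 12.95 pos [0.4626 0.2256 0.2001] w 0.0235 F [ 0.7  0.4 -0.3] -> delta [0.02 0.09 3.98] turn -0.03
```

View pics/b.png

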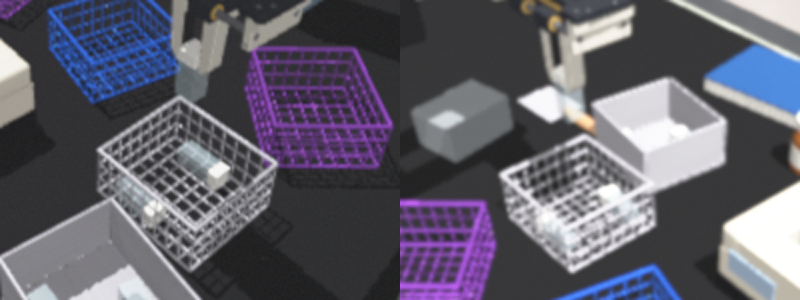

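The cell hangs upright over the white wire basket, whose two used cells lie either side of the free channel. I'm lowering it.

>>> servo_tool(
  targets=[
    {"claw": 15,"delta_pos": [0,0.07,1.0],"turn": 0},
    {"claw": 15,"delta_pos": [0,0.07,2.0],"turn": 0},
    {"claw": 15,"delta_pos": [0,0.07,3.0],"turn": 0},
    {"claw": 15,"delta_pos": [0,0.07,3.6],"turn": 0},
    {"claw": 15,"delta_pos": [0,0.07,4.0],"turn": 0},
  ],
)

```text
t: 13.68
tcp_pos: [0.4621, 0.2285, 0.0388]
tcp_rot: [0.023, 1.0, -0.0, -0.001]
ft_force: [-0.0, 0.5, -1.1]
grip_width: 0.0239
grasp_force: 20.0
```

>>> servo_tool(
  targets=[
    {"claw": 15,"delta_pos": [0,0,0.1],"turn": 0},
    {"claw": 15,"delta_pos": [0,0,0.1],"turn": 0},
    {"claw": 45,"delta_pos": [0,0,0.1],"turn": 0},
    {"claw": 45,"delta_pos": [0,0,0.1],"turn": 0},
    {"claw": 45,"delta_pos": [0,0,0.1],"turn": 0},
  ],
)

```text
t: 14.3
tcp_pos: [0.4628, 0.2295, 0.0368]
tcp_rot: [0.022, 1.0, 0.0, 0.001]
ft_force: [0.1, -0.2, -0.3]
grip_width: 0.0444
grasp_force: 0.0
```

>>> servo_tool(
  targets=[
    {"claw": 45,"delta_pos": [0,0,0],"turn": 0},
    {"claw": 45,"delta_pos": [0,0,-0.5],"turn": 0},
    {"claw": 45,"delta_pos": [0,0,-1.5],"turn": 0},
    {"claw": 45,"delta_pos": [0,0,-2.8],"turn": 0},
    {"claw": 45,"delta_pos": [0,0,-4],"turn": 0},
  ],
)

```text
t: 14.92
tcp_pos: [0.4623, 0.2293, 0.198]
tcp_rot: [0.022, 1.0, 0.0, 0.0]
ft_force: [1.6, 0.4, 0.7]
grip_width: 0.0453
grasp_force: 0.0
```

```bash
python3 -c "
from h import *
from cell import *
go(.682,-.1046,.31)
for n in('scene','side'):
  p,d=capture(n);P=world(n,d)
  k=(abs(P[...,0]-.462)<.03)&(abs(P[...,1]-.229)<.045)&(P[...,2]>.01)&(P[...,2]<.12)
  q=P[k];print(n,len(q),np.median(q,0).round(3),q.min(0).round(3),q.max(0).round(3))
  t=P[(abs(P[...,0]-.685)<.03)&(abs(P[...,1]+.105)<.02)&(P[...,2]>.225)&(P[...,2]<.28)]
  if len(t):print('tab',len(t),np.median(t,0).round(4),t.min(0).round(3),t.max(0).round(3))
  if n=='scene':cv2.imwrite('pics/b2.png',cv2.resize(p[190:340,220:420],(600,450),interpolation=2)[:,:,::-1])"
```

```text
t 14.93 pos [0.4623 0.2293 0.198 ] w 0.0453 F [1.6 0.4 0.7] -> delta [-5.86 -8.1  -2.8 ] turn -0.02
scene 309 [0.474 0.236 0.049] [0.454 0.218 0.01 ] [0.479 0.244 0.068]
tab 93 [ 0.6766 -0.097   0.2468] [ 0.67  -0.111  0.225] [ 0.681 -0.093  0.262]
side 229 [0.458 0.219 0.047] [0.45  0.213 0.011] [0.476 0.241 0.068]
tab 148 [ 0.6688 -0.1069  0.2463] [ 0.666 -0.114  0.225] [ 0.678 -0.097  0.262]
```

View pics/b2.png

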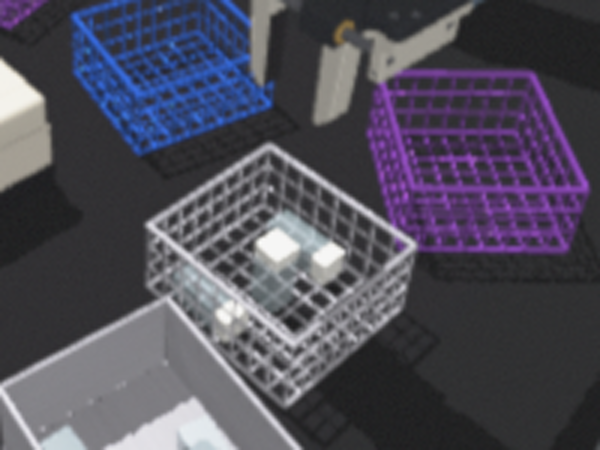

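The square cell (cap at (275,248)) stands upright in the wire basket and the basket is level. Next I'm going back to the tab, whose tip is at (0.673, -0.104, 0.262), to close the hood.

>>> servo_tool(
  targets=[
    {"claw": 50,"delta_pos": [-0.3,-0.4,-1.2],"turn": 0},
    {"claw": 50,"delta_pos": [-1.0,-1.4,-2.55],"turn": 0},
    {"claw": 50,"delta_pos": [-1.9,-2.7,-2.55],"turn": 0},
    {"claw": 50,"delta_pos": [-2.8,-4.0,-2.55],"turn": 0},
    {"claw": 50,"delta_pos": [-3.7,-5.3,-2.55],"turn": 0},
  ],
)

```text
t: 15.65
tcp_pos: [0.5965, 0.0175, 0.2977]
tcp_rot: [0.022, 1.0, 0.0, -0.0]
ft_force: [1.2, 1.4, 1.1]
grip_width: 0.0502
grasp_force: 0.0
```

>>> servo_tool(
  targets=[
    {"claw": 50,"delta_pos": [-0.8,-1.1,0],"turn": 0},
    {"claw": 50,"delta_pos": [-1.6,-2.3,0],"turn": 0},
    {"claw": 50,"delta_pos": [-1.95,-2.8,0],"turn": 0},
    {"claw": 50,"delta_pos": [-1.95,-2.8,0],"turn": 0},
    {"claw": 50,"delta_pos": [-1.95,-2.8,0],"turn": 0},
  ],
)

```text
t: 16.27
tcp_pos: [0.6683, -0.0953, 0.2976]
tcp_rot: [0.022, 1.0, 0.0, -0.001]
ft_force: [0.2, 0.1, -0.5]
grip_width: 0.0502
grasp_force: 0.0
```

```bash
python3 -c "
from h import *
go(.674,-.1045,.217)"
```

```text
t 16.27 pos [ 0.6683 -0.0953  0.2976] w 0.0502 F [ 0.2  0.1 -0.5] -> delta [-0.15 -0.23  2.02] turn -0.02
```

>>> servo_tool(
  targets=[
    {"claw": 50,"delta_pos": [-0.15,-0.23,0.5],"turn": 0},
    {"claw": 50,"delta_pos": [-0.15,-0.23,1.2],"turn": 0},
    {"claw": 50,"delta_pos": [-0.15,-0.23,1.8],"turn": 0},
    {"claw": 50,"delta_pos": [-0.15,-0.23,2.0],"turn": 0},
    {"claw": 50,"delta_pos": [-0.15,-0.23,2.0],"turn": 0},
  ],
)

```text
t: 16.9
tcp_pos: [0.6741, -0.1053, 0.2176]
tcp_rot: [0.022, 1.0, 0.0, -0.001]
ft_force: [0.3, -0.4, 0.1]
grip_width: 0.05
grasp_force: 0.0
```

>>> servo_tool(
  targets=[
    {"claw": 5,"delta_pos": [0,0,0],"turn": 0},
    {"claw": 5,"delta_pos": [0,0,0],"turn": 0},
    {"claw": 5,"delta_pos": [0,0,0],"turn": 0},
    {"claw": 5,"delta_pos": [0,0,0],"turn": 0},
    {"claw": 5,"delta_pos": [0,0,0],"turn": 0},
  ],
  grip_force=30,
)

```text
t: 17.52
tcp_pos: [0.6746, -0.1045, 0.2187]
tcp_rot: [0.022, 1.0, 0.001, 0.0]
ft_force: [-0.9, 4.0, 2.5]
grip_width: 0.0155
grasp_force: 30.0
```

```bash
python3 -c "
from h import *
s=go(.674,-.1045,.217)
R=Ro.from_quat(s['tcp_rot']).as_matrix()
p0=s['tcp_pos']+[0,0,.03];f=np.array([np.cos(np.radians(-2.3)),np.sin(np.radians(-2.3)),0])
r=np.array([(p0-[.640,-.1025,0])@f, p0[2]-.102]);t0=np.arctan2(r[1],-r[0])-np.arctan2(35,143);print(r,np.hypot(*r),'theta',t0)
for i in range(17):
    th=-i*t0/15;c,k=np.cos(th),np.sin(th)
    n=np.array([r[0]*c+r[1]*k,-r[0]*k+r[1]*c])-r
    D=(R.T@(f*n[0]+np.array([0,0,n[1]]))/.04)
    if i%5==0: B=D
    print(i,D.round(2),(D-(B if i%5 else Bp if i else B)).round(2))
    if i%5==0: Bp=D
    Bp=B
"
```

```text
t 17.52 pos [ 0.6746 -0.1045  0.2187] w 0.0155 F [-0.9  4.   2.5] -> delta [ 0.02 -0.    0.04] turn -0.02
[0.03468585 0.14666115] 0.1507070061550911 theta 1.5629960642890086
0 [0. 0. 0.] [0. 0. 0.]
1 [ 0.39 -0.   -0.07] [ 0.39 -0.   -0.07]
2 [ 0.78 -0.   -0.1 ] [ 0.78 -0.   -0.1 ]
3 [ 1.17 -0.   -0.09] [ 1.17 -0.   -0.09]
4 [ 1.56 -0.01 -0.04] [ 1.56 -0.01 -0.04]
5 [ 1.94 -0.01  0.05] [ 1.94 -0.01  0.05]
6 [ 2.31 -0.01  0.18] [ 0.37 -0.    0.13]
7 [ 2.66 -0.01  0.35] [ 0.72 -0.    0.3 ]
8 [ 3.   -0.01  0.56] [ 1.06 -0.    0.5 ]
9 [ 3.31 -0.01  0.8 ] [ 1.37 -0.01  0.74]
10 [ 3.6  -0.01  1.07] [ 1.66 -0.01  1.01]
11 [ 3.85 -0.02  1.36] [ 0.26 -0.    0.3 ]
12 [ 4.08 -0.02  1.69] [ 0.48 -0.    0.62]
13 [ 4.26 -0.02  2.03] [ 0.67 -0.    0.96]
14 [ 4.42 -0.02  2.39] [ 0.82 -0.    1.33]
15 [ 4.53 -0.02  2.77] [ 0.93 -0.01  1.7 ]
16 [ 4.6  -0.02  3.15] [ 0.07 -0.    0.39]
```

>>> servo_tool(
  targets=[
    {"claw": 5,"delta_pos": [0.39,0,-0.07],"turn": 0},
    {"claw": 5,"delta_pos": [0.78,0,-0.1],"turn": 0},
    {"claw": 5,"delta_pos": [1.17,0,-0.09],"turn": 0},
    {"claw": 5,"delta_pos": [1.56,0,-0.04],"turn": 0},
    {"claw": 5,"delta_pos": [1.94,0,0.05],"turn": 0},
  ],
)

```text
t: 18.15
tcp_pos: [0.5982, -0.1014, 0.2174]
tcp_rot: [0.022, 1.0, 0.0, 0.002]
ft_force: [2.4, 5.2, 2.1]
grip_width: 0.0155
grasp_force: 30.0
```

>>> servo_tool(
  targets=[
    {"claw": 5,"delta_pos": [0.37,0,0.13],"turn": 0},
    {"claw": 5,"delta_pos": [0.72,0,0.3],"turn": 0},
    {"claw": 5,"delta_pos": [1.06,0,0.5],"turn": 0},
    {"claw": 5,"delta_pos": [1.37,0,0.74],"turn": 0},
    {"claw": 5,"delta_pos": [1.66,0,1.01],"turn": 0},
  ],
)

```text
t: 18.77
tcp_pos: [0.5298, -0.0986, 0.1771]
tcp_rot: [0.022, 1.0, 0.0, 0.0]
ft_force: [-3.8, 4.6, 6.5]
grip_width: 0.0156
grasp_force: 30.0
```

>>> servo_tool(
  targets=[
    {"claw": 5,"delta_pos": [0.26,0,0.3],"turn": 0},
    {"claw": 5,"delta_pos": [0.48,0,0.62],"turn": 0},
    {"claw": 5,"delta_pos": [0.67,0,0.96],"turn": 0},
    {"claw": 5,"delta_pos": [0.8,0,1.25],"turn": 0},
    {"claw": 5,"delta_pos": [0.88,0,1.5],"turn": 0},
  ],
)

```text
t: 19.4
tcp_pos: [0.4929, -0.0971, 0.1153]
tcp_rot: [0.022, 1.0, 0.001, -0.002]
ft_force: [-6.7, 3.0, 4.3]
grip_width: 0.0157
grasp_force: 30.0
```

```bash
python3 -c "
from h import *
s=go(.497,-.097,.107)
p0=s['tcp_pos']+[0,0,.03];print('theta',np.arctan2(p0[2]-.102,np.hypot(p0[0]-.64,p0[1]+.1025))-np.arctan2(35,143))"
```

```text
t 19.4 pos [ 0.4929 -0.0971  0.1153] w 0.0157 F [-6.7  3.   4.3] -> delta [-0.1   0.01  0.21] turn -0.02
theta 0.04622819328682348
```

>>> servo_tool(
  targets=[
    {"claw": 5,"delta_pos": [0,0,0.08],"turn": 0},
    {"claw": 5,"delta_pos": [0,0,0.16],"turn": 0},
    {"claw": 5,"delta_pos": [0,0,0.22],"turn": 0},
    {"claw": 5,"delta_pos": [0,0,0.28],"turn": 0},
    {"claw": 5,"delta_pos": [0,0,0.28],"turn": 0},
  ],
)

```text
t: 20.02
tcp_pos: [0.49, -0.0969, 0.1032]
tcp_rot: [0.022, 1.0, 0.001, -0.005]
ft_force: [-13.1, 1.5, 3.4]
grip_width: 0.0158
grasp_force: 30.0
```

>>> servo_tool(
  targets=[
    {"claw": 50,"delta_pos": [0,0,0],"turn": 0},
    {"claw": 50,"delta_pos": [0,0,0],"turn": 0},
    {"claw": 50,"delta_pos": [0,0,0],"turn": 0},
    {"claw": 50,"delta_pos": [0,0,-0.8],"turn": 0},
    {"claw": 50,"delta_pos": [0,0,-2.0],"turn": 0},
  ],
)

```text
t: 20.65
tcp_pos: [0.4946, -0.0975, 0.1843]
tcp_rot: [0.022, 1.0, 0.001, -0.002]
ft_force: [-0.2, -0.6, -0.8]
grip_width: 0.0496
grasp_force: 0.0
```

>>> servo_tool(
  targets=[
    {"claw": 50,"delta_pos": [0,0,-1],"turn": 0},
    {"claw": 0,"delta_pos": [0,0,-1],"turn": 0},
    {"claw": 0,"delta_pos": [0,0,-1],"turn": 0},
    {"claw": 0,"delta_pos": [0,0,-1],"turn": 0},
    {"claw": 0,"delta_pos": [0,0,-1],"turn": 0},
  ],
)

```text
t: 21.28
tcp_pos: [0.4948, -0.0976, 0.2235]
tcp_rot: [0.022, 1.0, 0.0, -0.001]
ft_force: [1.3, 0.2, -0.3]
grip_width: 0.0149
grasp_force: 0.0
```

```bash
python3 -c "
from h import *
from cell import *
s=go(.497,-.097,.16)
for n in('wrist','side','scene'):
  p,d=capture(n);P=world(n,d,s)
  k=(abs(P[...,0]-.5)<.02)&(abs(P[...,1]+.0975)<.012)&(P[...,2]>.125)&(P[...,2]<.17)
  q=P[k]; 
  h=P[(abs(P[...,0]-.58)<.045)&(abs(P[...,1]+.1)<.065)&(P[...,2]>.12)&(P[...,2]<.18)]
  for b in(q,h):
   if len(b)>10:
    A=np.c_[b[:,:2],np.ones(len(b))];w=np.ones(len(b),bool)
    for _ in range(4): co=np.linalg.lstsq(A[w],b[w,2],rcond=None)[0];w=abs(A@co-b[:,2])<.004
    print(n,len(b),np.median(b,0).round(4),b[:,0].min().round(3),co[:2].round(3),w.sum())
"
```

```text
t 21.27 pos [ 0.4948 -0.0976  0.2235] w 0.0149 F [ 1.3  0.2 -0.3] -> delta [-0.06  0.02  1.59] turn -0.02
wrist 707 [ 0.4988 -0.0969  0.146 ] 0.48 [-0.026 -0.007] 682
wrist 1944 [ 0.5502 -0.0991  0.1475] 0.535 [-0.031  0.001] 1944
side 144 [ 0.4976 -0.1011  0.1455] 0.481 [0.01  0.094] 125
side 1548 [ 0.5772 -0.1051  0.1467] 0.535 [-0.03  -0.001] 1548
scene 71 [ 0.5027 -0.0909  0.1445] 0.484 [-0.04  -0.132] 58
scene 1057 [ 0.5821 -0.0957  0.1461] 0.535 [-0.031  0.001] 1057
```

The hood still stands about 0.03 rad open. I'll press it shut with closed fingers on top of the tab.

>>> servo_tool(
  targets=[
    {"claw": 0,"delta_pos": [-0.1,0,0.8],"turn": 0},
    {"claw": 0,"delta_pos": [-0.1,0,1.6],"turn": 0},
    {"claw": 0,"delta_pos": [-0.1,0,2.0],"turn": 0},
    {"claw": 0,"delta_pos": [-0.1,0,2.15],"turn": 0},
    {"claw": 0,"delta_pos": [-0.1,0,2.25],"turn": 0},
  ],
)

```text
t: 22.05
tcp_pos: [0.4997, -0.0981, 0.1348]
tcp_rot: [0.022, 1.0, -0.0, 0.0]
ft_force: [0.1, -0.3, 0.6]
grip_width: 0.0005
grasp_force: 0.0
```

>>> servo_tool(
  targets=[
    {"claw": 0,"delta_pos": [0,0,0.03],"turn": 0},
    {"claw": 0,"delta_pos": [0,0,0.06],"turn": 0},
    {"claw": 0,"delta_pos": [0,0,0.09],"turn": 0},
    {"claw": 0,"delta_pos": [0,0,0.12],"turn": 0},
    {"claw": 0,"delta_pos": [0,0,0.12],"turn": 0},
  ],
)

```text
t: 22.68
tcp_pos: [0.4995, -0.098, 0.13]
tcp_rot: [0.022, 1.0, -0.0, 0.0]
ft_force: [-0.8, 0.3, 1.7]
grip_width: 0.0006
grasp_force: 0.7
```

>>> servo_tool(
  targets=[
    {"claw": 0,"delta_pos": [0,0,0.05],"turn": 0},
    {"claw": 0,"delta_pos": [0,0,0.09],"turn": 0},
    {"claw": 0,"delta_pos": [0,0,0.13],"turn": 0},
    {"claw": 0,"delta_pos": [0,0,0.17],"turn": 0},
    {"claw": 0,"delta_pos": [0,0,0.17],"turn": 0},
  ],
)

```text
t: 23.3
tcp_pos: [0.4997, -0.0981, 0.1292]
tcp_rot: [0.022, 1.0, -0.001, 0.002]
ft_force: [-16.3, 5.5, 46.2]
grip_width: 0.0004
grasp_force: 23.2
```

Hit the stop at 46 N, so the hood is shut. Backing off and verifying.

>>> servo_tool(
  targets=[
    {"claw": 0,"delta_pos": [0,0,-0.5],"turn": 0},
    {"claw": 0,"delta_pos": [0,0,-1.5],"turn": 0},
    {"claw": 0,"delta_pos": [0,0,-2.5],"turn": 0},
    {"claw": 0,"delta_pos": [0,0,-3],"turn": 0},
    {"claw": 0,"delta_pos": [0,0,-3],"turn": 0},
  ],
)

```text
t: 23.92
tcp_pos: [0.5004, -0.0983, 0.2445]
tcp_rot: [0.022, 1.0, -0.001, 0.002]
ft_force: [1.2, 0.3, 0.7]
grip_width: 0.0004
grasp_force: 0.0
```

```bash
python3 -c "
from h import *
from cell import *
s=sense();print(s['tcp_pos'],s['grasp_force'])
ok=[]
for n in('side','scene'):
  p,d=capture(n);P=world(n,d,s)
  b=P[(abs(P[...,0]-.58)<.045)&(abs(P[...,1]+.1)<.065)&(P[...,2]>.12)&(P[...,2]<.18)]
  A=np.c_[b[:,:2],np.ones(len(b))];co=np.linalg.lstsq(A,b[:,2],rcond=None)[0]
  c=P[(abs(P[...,0]-.462)<.03)&(abs(P[...,1]-.229)<.045)&(P[...,2]>.06)&(P[...,2]<.12)]
  print(n,'hood slope',co[:2].round(4),len(b),'cell top',len(c),np.median(c,0).round(3));ok.append(abs(co[0])<.025 and len(c)>15)
if all(ok): print(finish_job())
"
```

```text
[ 0.50040394 -0.09834626  0.24453602] 0.0
side hood slope [ 0.0016 -0.0002] 1628 cell top 67 [0.461 0.225 0.066]
scene hood slope [0.0015 0.0015] 1042 cell top 106 [0.467 0.232 0.065]
the job is handed in; nothing more can be done
None
```

The job is handed in at about 24 s of the 72 s allowed, verdict not shown: the square cell stands upright in the white wire basket, the hood is pressed fully shut (slope about 0.002 rad), and the round vial was left alone in its well.

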